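Brace the specimen jar in the bench clamp and unscrew its tight cap

ROBOT

A 6-joint arm with a two-finger parallel gripper is mounted at the origin on the work surface; the furniture and walls round the work are solid. World frame = base frame: x ahead of the robot, y to its left, z up, the work surface at z = 0. Lengths are in mm, angles in rad, forces in N, time in s.
With the tool pointing down it reaches from about 350 to 975 mm from the base axis. Payload 7.1 kg.
Tool frame: the origin (TCP) lies at the very end of the fingers, on their centre line; the grasp point (between the pads) lies 19 mm behind it; z points along the fingers, y is the line along which they close (so a half turn about z gives the same grasp; the last joint's range is limited). The gripper opens to 88 mm and grips with 3 to 60 N. Pads are 20 mm wide; open, the fingers measure 115 mm over their backs; the gripper's body (75 mm by 178 mm) begins 61 mm behind the grasp point.
Start: joints at [1.164, 0.423, 1.63, -0, 1.089, -0.019], TCP at [236.313, 578.585, 222.675] pointing down, gripper open.
Joint ranges: [-3, 3], [-0.9, 2.11], [0.09, 2.58], [-1.31, 4.45], [0.11, 2.69], [-2.54, 2.54]. Speed limits (rad/s): [2.39, 2.39, 3.01, 3.14, 3.14, 3.14].

INTERFACE

Orientations are given as a 3x3 rotation matrix whose columns are the frame's x, y, z axes.
In Python, from cell import * gives the robot as it stands. Calls block until the motion is done:
- move_pose(position, orientation): joint-space move of the TCP to a pose.
- movel(position, ori=None, max_speed=150, contact_N=None): straight line of the TCP; ori=None keeps the orientation; max_speed is the mean speed in mm/s. With contact_N (N) it stops when the force on the tool has changed by that much, and returns True; else False.
- set_joints(angles): joint-space move.
- gripper_to(opening, squeeze=None): opening from 0.0 (shut) to 1.0 (fully open); squeeze is the grip in N (None keeps the last); returns when the fingers have stopped.
- hold(seconds).
- solve_ik(position, orientation): joint angles nearest the present ones, or None.
- camera(name): name is "scene" or "top" or "wrist"; returns the picture (384x512x3 uint8, red, green, blue); there is no depth.
- camera_params(name): a dict with "vertical_fov" (degrees; the focal length in pixels is half the picture's height over the tangent of half this angle, whatever the lens; pixels are square), "cx", "cy" (the principal point, pixels), "cam_to_world" (4x4, takes a point from camera to world coordinates). Camera axes: x right, y down, z forward; pixel columns grow to the right and rows downward; lengths in mm; the calibration is good to about 2 mm. The wrist camera is an equidistant fisheye: a pixel r from the principal point sees the ray r / f radians off the axis. A picture is of the moment at which its call begins: read the wrist's pose just before it. camera_params takes no time and is no camera call; for the wrist camera it gives the pose at the moment of the call.
A pose or a line that the arm cannot do raises MotionError and nothing moves.
- job_done(): hands the job in; it is judged then, once.
Readings, each from a call of its own:
- read_clock(): time.
- read_joint_pos(): joint angles.
- read_joint_vel(): joint speeds.
- read_effort(): joint torques, N m.
- read_position(): TCP position.
- read_orientation(): TCP orientation.
- read_wrist_force(): force on the tool from outside, world axes, zero at the start.
- read_torque(): the same for the moment, N m.
- read_finger_gap(): opening from 0.0 (shut) to 1.0 (fully open).
- read_gripper_force(): force on a finger pad.
Only numpy, scipy, OpenCV 4.12 (cv2) and the standard library are available. Lean on these libraries where they do the work, as an engineer would, in place of code of your own. Each camera call takes 0.05 s, during which the arm holds its last target. There are 200 camera calls.

TASK

Open the specimen jar that stands between the open jaws of the blue bench clamp: turn the clamp's black T handle clockwise fully home so that the jaws brace the jar, then unscrew the tight white cap anticlockwise until its threads let go, and lift it straight up. Finish while still holding the cap in the gripper, level and right over the jar's mouth with its lower edge about 2 to 3 cm above the rim; keep hold, do not put it down. The jar must stay braced in the clamp and must not spin or come up with the cap; leave the things around it where they are.

Things in the scene. Friction and masses are not known exactly. Their poses are not given: they have to be found in the camera images.
- bench_clamp: blue cast bench clamp fixed to the table, 84 x 206 x 59 mm; origin on the table under the jar's seat, x across, y along its length. Bed 14 mm high (the jar stands on it). Fixed V jaw with rubber faces at y = 20 to 68 mm, sliding jaw at y = -34 to -78 mm, both up to z = 59 mm; the handle's vertical axis is at y = -100 mm.
- clamp_jaw: sliding jaw of the clamp, blue, with a sprung black rubber pad 56 x 40 mm; the handle's cam drives it 6 mm along +y of the clamp, towards the jar. Origin at the clamp's origin when open, axes as the clamp's. With the handle home it squeezes the jar with about 20 to 35 N.
- cam_handle (a joint): angle of the T handle, rad: 0 = open (bar across the clamp), grows clockwise seen from above, stop at 1.5 = fully home (bar along the clamp). Starts at 0.05 to 0.3. The jaw meets the jar at about 0.6 to 0.9 and grips it from 1.1; it turns on to the stop against light resistance (under 0.5 N m) as the sprung pad gives, and stays where it is left.
- cam_grip (a point): middle of the black T handle's bar, on its vertical axis, 66 mm above the table; x along the bar, z up. Bar 64 mm long, 14 mm thick (the grasp width), 20 mm high: z = 56 to 76 mm. Free space of 19 mm below the bar, nothing else beside it.
- specimen_jar: clear glass jar with a cream label and a snail shell inside, loose, 0.24 kg: body 58 mm wide up to z = 58 mm, 42 mm neck, rim at 82 mm; origin at the centre of its underside, z up. It stands on the clamp's bed with 1 to 4 mm of play; unbraced it spins with the cap. Three right-hand threads, each 90 degrees long: the first 0.15 rad is level, then the cap rises 2.9 mm per rad.
- jar_mouth (a point): centre of the jar's mouth at the rim, 82 mm above the jar's origin (96 mm above the table).
- jar_label (a point): point on the jar's outside at the middle of its label, 29 mm from the axis and 40 mm above the jar's origin.
- screw_cap: white ribbed screw cap, 56 mm wide (the grasp), 18.5 mm deep, 35 g; origin on its axis at the skirt's lower edge, z up; tight, that is 68.5 mm above the jar's origin. Breaks loose at 0.5 N m, turns easily after 0.9 rad, lets go after 1.6 rad anticlockwise, until when it cannot be pulled off. Rise with it while turning: past 1.8 rad, if not 4 mm up, it runs against the next thread.
- cap_top (a point): centre of the cap's top face, 18.5 mm above the cap's origin (101 mm above the table when tight).
- petri_3: loose clear petri dish, 60 mm across, 14 mm high, a bystander to leave alone; origin at the centre of its underside.
- forceps_1: loose steel forceps, 131 mm long along y, 9 mm high, a bystander; origin at the centre of its underside.
- skull_hare: loose hare skull, 68 x 124 x 56 mm, a bystander; origin at the centre of its underside.
- jar_w4: loose small glass jar with a white cap, 47 mm across, 88 mm high, a bystander; origin at the centre of its underside.

How it is judged:
By the outcome, as a careful person would: the job done as asked, in the order asked, and still so for the second after the job is handed in, while the arm keeps its last pose, push and grip.
It also fails if it takes over 51 s, if anything falls off the work surface, if the arm or the gripper's body presses on something with over 40 N, if the wrist force passes 120 N, or if a joint passes its speed limit or range.

## Working session

There is one attempt and no reset: what is moved stays moved. The work goes in short steps, each a Python script; the robot and the scene stay as the last script left them, time stands still between calls to the robot, and variables do not carry over. Pictures are saved under pics/ and viewed, at most 10 in all, crops included, and the job is handed in when it is done.

```bash
mkdir -p pics; ls; python3 - <<'E'
from cell import *
import cv2, numpy as np
np.set_printoptions(precision=4,suppress=True)
for n in ["scene","top"]:
    p=camera_params(n);print(n,p)
    cv2.imwrite(f"pics/{n}0.png",camera(n)[:,:,::-1])
print(read_clock(),read_orientation())
E
```

```text
pics
scene {'vertical_fov': 52.1503208783502, 'cx': 257.6648657699048, 'cy': 202.64239784140835, 'cam_to_world': array([[   0.5593,   -0.5713,    0.6007, -172.0634],
       [  -0.8289,   -0.3936,    0.3974, -445.2319],
       [   0.0094,   -0.7202,   -0.6937,  797.0617],
       [   0.    ,    0.    ,    0.    ,    1.    ]])}
top {'vertical_fov': 47.40193662348357, 'cx': 256.60330597236333, 'cy': 192.6073081914755, 'cam_to_world': array([[   0.0283,   -0.9849,    0.1706,  261.8036],
       [  -0.9995,   -0.0298,   -0.0062,  -27.0601],
       [   0.0112,   -0.1704,   -0.9853, 1233.8052],
       [   0.    ,    0.    ,    0.    ,    1.    ]])}
0.1 [[-0.9258  0.3781 -0.0005]
 [ 0.3781  0.9257 -0.0013]
 [ 0.     -0.0014 -1.    ]]
```

View pics/top0.png

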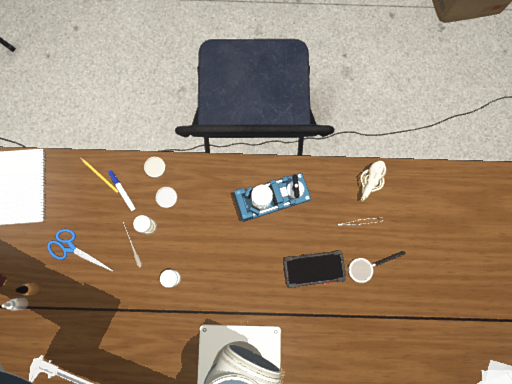

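View pics/scene0.png

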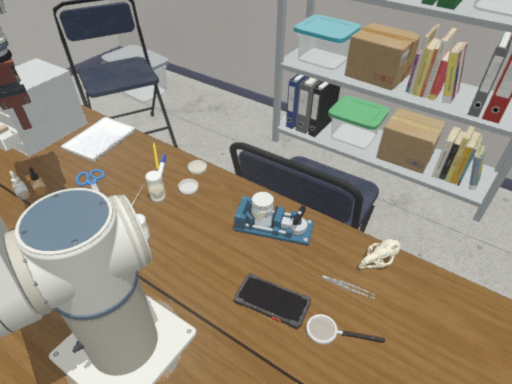

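The top view shows the cap at about (262,196), the T handle at about (296,186), and the clamp running between (240,205) and (306,184). The handle end points towards -y. Next I'll localise these and go for a close view.

```bash
cat > h.py <<'E'
from cell import *
import cv2, numpy as np
np.set_printoptions(precision=4,suppress=True)
def ray(p,u,v,fish=False):
    f=192/np.tan(np.radians(p["vertical_fov"]/2)); x,y=u-p["cx"],v-p["cy"]
    if fish:
        r=np.hypot(x,y)+1e-9; d=np.array([np.sin(r/f)*x/r,np.sin(r/f)*y/r,np.cos(r/f)])
    else: d=np.array([x/f,y/f,1])
    T=p["cam_to_world"]; return T[:3,3],T[:3,:3]@d
def at_z(p,u,v,z,fish=False):
    o,d=ray(p,u,v,fish); return o+d*(z-o[2])/d[2]
def proj(p,X,fish=True):
    T=p["cam_to_world"]; c=T[:3,:3].T@(np.asarray(X,float)-T[:3,3])
    f=192/np.tan(np.radians(p["vertical_fov"]/2))
    if not fish: return np.array([p["cx"]+f*c[0]/c[2],p["cy"]+f*c[1]/c[2]])
    r=np.hypot(c[0],c[1]); k=f*np.arctan2(r,c[2])/(r+1e-9)
    return np.array([p["cx"]+k*c[0],p["cy"]+k*c[1]])
def down(a):  # tool down, y axis (closing) at world angle a
    y=np.array([np.cos(a),np.sin(a),0]); z=np.array([0,0,-1.]); return np.c_[np.cross(y,z),y,z]
E
python3 - <<'E'
from h import *
t=camera_params("top"); s=camera_params("scene")
print("cap",at_z(t,262,196,101),at_z(s,263,200,101)); print("handle",at_z(t,296,186,76))
w=camera_params("wrist");print(w); print("cam in tool",read_orientation().T@(w["cam_to_world"][:3,3]-read_position()), read_orientation().T@w["cam_to_world"][:3,:3])
for a in np.arange(0,3.2,.26):
  for sg in (0,np.pi):
    q=solve_ik(at_z(t,296,186,200),down(a+sg)); print(round(a+sg,2),None if q is None else q)
E
```

```text
cap [449.3552 -48.6097 101.    ] [446.588  -52.2648 101.    ]
handle [ 483.5815 -140.0248   76.    ]
{'vertical_fov': 65.70646984690485, 'cx': 251.57157060118624, 'cy': 190.38092605620807, 'cam_to_world': array([[  0.3769,   0.899 ,   0.2233, 175.5135],
       [  0.9263,  -0.3655,  -0.0918, 602.7052],
       [ -0.0009,   0.2414,  -0.9704, 384.3324],
       [  0.    ,   0.    ,   0.    ,   1.    ]])}
cam in tool [  65.3972   -0.4086 -162.3601] [[ 0.0014 -0.9704 -0.2414]
 [ 1.      0.0012  0.0007]
 [-0.0004 -0.2414  0.9704]]
0.0 [-0.2963  0.2379  1.9678 -0.      0.9359 -0.2963]
3.14 None
0.26 [-0.2963  0.2379  1.9678 -0.      0.9359 -0.5563]
3.4 None
0.52 [-0.2963  0.2379  1.9678 -0.      0.9359 -0.8163]
3.66 [-0.2963  0.2379  1.9678 -0.      0.9359  2.3253]
0.78 [-0.2963  0.2379  1.9678 -0.      0.9359 -1.0763]
3.92 [-0.2963  0.2379  1.9678 -0.      0.9359  2.0653]
1.04 [-0.2963  0.2379  1.9678 -0.      0.9359 -1.3363]
4.18 [-0.2963  0.2379  1.9678 -0.      0.9359  1.8053]
1.3 [-0.2963  0.2379  1.9678 -0.      0.9359 -1.5963]
4.44 [-0.2963  0.2379  1.9678 -0.      0.9359  1.5453]
1.56 [-0.2963  0.2379  1.9678 -0.      0.9359 -1.8563]
4.7 [-0.2963  0.2379  1.9678 -0.      0.9359  1.2853]
1.82 [-0.2963  0.2379  1.9678 -0.      0.9359 -2.1163]
4.96 [-0.2963  0.2379  1.9678 -0.      0.9359  1.0253]
2.08 [-0.2963  0.2379  1.9678 -0.      0.9359 -2.3763]
5.22 [-0.2963  0.2379  1.9678 -0.      0.9359  0.7653]
2.34 None
5.48 [-0.2963  0.2379  1.9678 -0.      0.9359  0.5053]
2.6 None
5.74 [-0.2963  0.2379  1.9678 -0.      0.9359  0.2453]
2.86 None
6.0 [-0.2963  0.2379  1.9678 -0.      0.9359 -0.0147]
3.12 None
6.26 [-0.2963  0.2379  1.9678 -0.      0.9359 -0.2747]
```

```bash
python3 - <<'E'
from h import *
move_pose([525,-85,180],down(1.75))
p=camera_params("wrist"); im=camera("wrist")
np.save("pics/w1.npy",im); np.save("pics/w1p.npy",p,allow_pickle=True)
cv2.imwrite("pics/w1.png",cv2.resize(im[:,:,::-1],(800,600),interpolation=cv2.INTER_CUBIC))
print(read_clock(),proj(p,[448,-50,101])*800/512,proj(p,[483.6,-140,76])*800/512)
E
```

```text
2.7167 [485.3802 177.7992] [311.7401 210.5881]
```

View pics/w1.png

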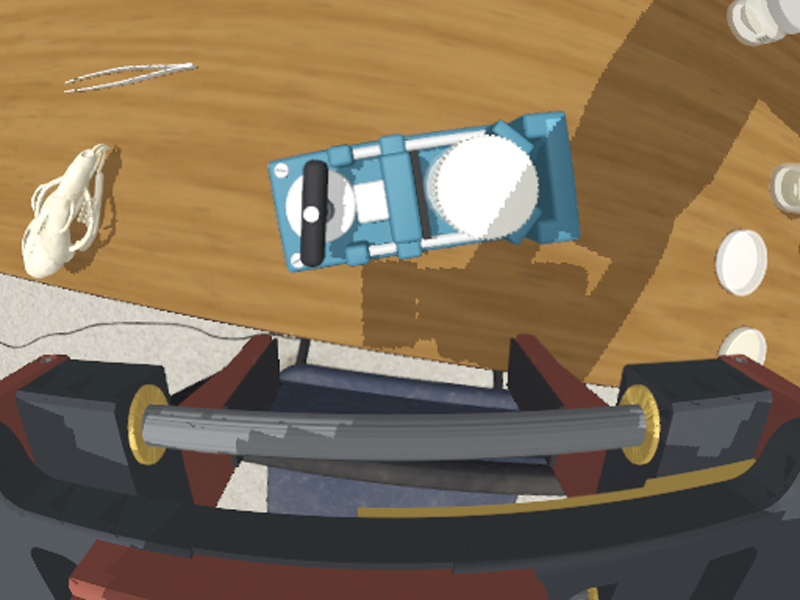

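The wrist view shows the bar top running from about (314,160) to (312,266), with its centre disc at (312,214). The cap's top face is centred at about (487,187). The clamp's corners are at about (270,163), (290,271), (566,112) and (579,240).

```bash
python3 - <<'E'
from h import *
p=np.load("pics/w1p.npy",allow_pickle=True).item(); im=np.load("pics/w1.npy")
W=lambda U,V,z: at_z(p,(U+.5)/1.5625-.5,(V+.5)/1.5625-.5,z,True)
c=W(312,214,76); e1=W(315,160,76); e2=W(312,267,76); cap=W(487,187,101)
# refine cap: white pixel mask, fit circle of top face in world
print("c",c,"mid",(e1+e2)/2,"len",np.linalg.norm(e1-e2),"cap",cap,"d",np.linalg.norm((c-cap)[:2]))
ang=lambda v: np.degrees(np.arctan2(v[1],v[0]))
print("bar",ang(e1-e2),"clampy",ang(cap-c))
ra=W(420,240,40)-W(440,238,40)
print("rods", ang(W(488,132,30)-W(355,152,30)),ang(W(510,232,30)-W(370,252,30)), "edges",ang(W(566,112,14)-W(270,163,14)))
m=(im.min(2)>150).astype(np.uint8); m[:, :270]=0; m[:, 352:]=0; m[:80]=0; m[165:]=0
cs,_=cv2.findContours(m,0,1); k=max(cs,key=cv2.contourArea)[:,0]
P=np.array([at_z(p,u,v,101,True)[:2] for u,v in k]); print("circ",cv2.minEnclosingCircle(P.astype(np.float32)),cv2.fitEllipse(P.astype(np.float32)))
E
```

```text
c [ 485.3986 -139.7227   76.    ] mid [ 485.2459 -139.0771   76.    ] len 62.5029881108425 cap [452.4537 -48.3806 101.    ] d 97.10168509157054
bar -172.45874848849923 clampy 109.83317416933683
rods 109.8823616275499 109.0146446452791 edges 111.11082199163576
circ ((457.06854248046875, -56.591495513916016), 37.68181228637695) ((453.8405456542969, -53.91366958618164), (60.34358596801758, 66.87244415283203), 34.63637161254883)
```

```bash
python3 - <<'E'
from h import *
a=np.radians(97.5); c=[485.3,-139.4]
gripper_to(0.40)
move_pose([*c,115],down(a))
print(movel([*c,51],max_speed=80,contact_N=6),read_position(),read_wrist_force())
gripper_to(0.0,40)
print("gap",read_finger_gap()*88,read_gripper_force(),read_wrist_force(),read_torque(),read_position())
q=np.array(read_joint_pos())
for d in (0.4,0.8,1.1,1.25):
    t=q.copy(); t[5]+=d; set_joints(t); print(d,read_wrist_force(),read_torque(),read_finger_gap()*88,read_position())
print(read_clock(),read_joint_pos())
E
```

```text
False [ 485.6281 -139.4806   51.2936] [ 0.3474  0.3779 -0.2341]
gap 13.821787594334761 63.7152224779129 [-0.8548 -4.4053  6.2891] [-0.4691  0.2195 -0.1974] [ 485.8125 -139.8851   51.5691]
0.4 [-0.5261 -4.0098  0.7561] [-0.4695  0.1562 -0.1676] 13.987601423275928 [ 485.8131 -140.0619   51.6046]
0.8 [-1.5983 -5.6507  1.2708] [-0.782   0.1666 -0.2721] 13.624277679244615 [ 485.736  -140.172    51.5869]
1.1 [-2.3069 -5.5814  1.0748] [-0.9744  0.2559 -0.1612] 14.102471772104401 [ 485.6755 -140.2238   51.5831]
1.25 [-2.504  -6.4141  1.3147] [-1.0226  0.276  -0.1547] 13.934841035567276 [ 485.6642 -140.2732   51.6048]
7.125 [-0.3043  0.5265  1.9875 -0.0012  0.6263 -0.759 ]
```

```bash
python3 - <<'E'
from h import *
q=np.array(read_joint_pos())
for i in range(1,8):
    t=q.copy(); t[5]+=0.03*i; set_joints(t); T=read_torque(); print(i,T,read_wrist_force(),read_joint_pos()[5]-q[5])
    if abs(T[2])>1.2: break
print(read_clock())
E
```

```text
1 [-0.5723  0.1082  0.2429] [-0.6172 -3.2984  0.8202] 0.02640354752527685
2 [-0.6017  0.1729  0.667 ] [-1.5305 -4.1483  0.2429] 0.057553609193782274
3 [-0.6619  0.1775  1.1634] [-1.3638 -4.8226  2.3494] 0.08782754002096749
4 [-0.0134  0.6223  0.7905] [-1.5119 -1.4891  5.6658] 0.1188224934492722
5 [0.0217 0.5993 1.0751] [-2.7473 -0.6055  5.6527] 0.14851248775862702
6 [0.053  0.5248 1.378 ] [-1.7065  0.0546  6.2959] 0.17803102832188766
8.625
```

The handle is at its stop: the torque climbed steeply at about 1.5 rad. Now I'll release it and look at the result.

```bash
python3 - <<'E'
from h import *
gripper_to(0.40); p=read_position(); movel([p[0],p[1],130],max_speed=150); gripper_to(1.0)
move_pose([525,-75,170],down(1.75))
p=camera_params("wrist"); im=camera("wrist")
np.save("pics/w2.npy",im); np.save("pics/w2p.npy",p,allow_pickle=True)
cv2.imwrite("pics/w2.png",cv2.resize(im[60:204,150:358,::-1],(800,554),interpolation=cv2.INTER_CUBIC))
print(read_clock(),read_wrist_force())
E
```

```text
12.025 [ 0.1694 -0.1984  0.29  ]
```

View pics/w2.png

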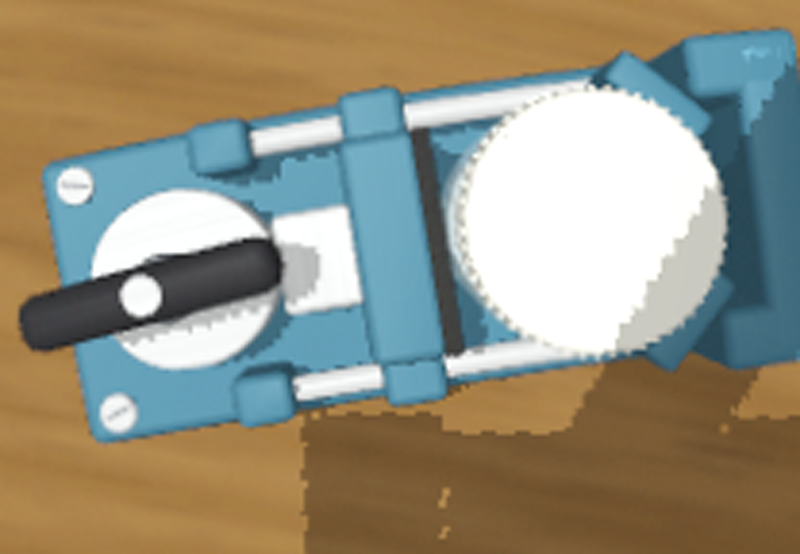

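The handle bar now lies along the clamp, from (38,325) to (265,262). The cap's top face is centred at about (596,221) in this crop. Next I'll compute the positions.

```bash
python3 - <<'E'
from h import *
p=np.load("pics/w2p.npy",allow_pickle=True).item(); im=np.load("pics/w2.npy")
s=800/208
W=lambda U,V,z: at_z(p,150+(U+.5)/s-.5,60+(V+.5)/s-.5,z,True)
ang=lambda v: np.degrees(np.arctan2(v[1],v[0]))
c=W(140,296,76); print("bar",ang(W(265,262,76)-W(38,325,76)),"c",c,"y",ang(W(596,221,101)-c), "rods",ang(W(590,85,30)-W(255,140,30)),ang(W(560,346,30)-W(295,388,30)),"edge",ang(W(690,40,14)-W(45,165,14)))
print("cap",W(596,221,101),[W(*k,101)[:2] for k in ((468,221),(727,221),(596,90),(596,355))])
g=im.astype(int); m=((g.max(2)-g.min(2)<40)&(g.min(2)>140)).astype(np.uint8)
n,l,st,_=cv2.connectedComponentsWithStats(m); i=l[60+int(221/s),150+int(596/s)]; k=max(cv2.findContours((l==i).astype(np.uint8),0,1)[0],key=cv2.contourArea)[:,0]; k=cv2.convexHull(k)[:,0]
P=np.array([at_z(p,u,v,101,True)[:2] for u,v in k],np.float32); print(st[i],"ell",cv2.fitEllipse(P))
E
```

```text
bar 113.99597292107322 c [ 485.6051 -140.5175   76.    ] y 109.8452804242561 rods 110.16239400992366 109.50231682755431 edge 111.2446408847793
cap [451.7258 -46.6469 101.    ] [array([456.88  , -72.1648]), array([445.737 , -19.5531]), array([425.2941, -51.6351]), array([478.6768, -41.1714])]
[ 255   80   84   78 4394] ell ((455.56488037109375, -59.06922149658203), (61.566139221191406, 82.58710479736328), 17.320220947265625)
```

```bash
python3 - <<'E'
from h import *
c=np.array([451.7,-46.6]); z=76; a0=-0.9
def gauge(a,c):
    y=np.array([np.cos(a),np.sin(a)]); f0=np.array(read_wrist_force())[:2]@y; p0=np.array(read_position())[:2]
    gripper_to(0.0,6); f=np.array(read_wrist_force())[:2]@y-f0; p=np.array(read_position())[:2]
    print("a",a,"gap",read_finger_gap()*88,"dF",f,"dp",(p-p0)@y,read_torque())
    return c+y*((p-p0)@y),f
gripper_to(1.0)
move_pose([*c,120],down(a0+1.57)); print(movel([*c,z],max_speed=100,contact_N=6),read_position())
c,f=gauge(a0+1.57,c); gripper_to(0.85)
move_pose([*c,z],down(a0))
c,f=gauge(a0,c)
print(c,read_clock(),read_joint_pos()[5]); np.save("c.npy",c)
E
```

```text
False [451.905  -46.6571  76.0612]
a 0.67 gap 55.846609535359654 dF 1.7263553359955162 dp 0.2592400091852903 [ 0.3211 -0.1003  0.0029]
a -0.9 gap 55.61235768419567 dF -2.4863888839127477 dp -0.3078362795578196 [0.4319 0.2996 0.0116]
[451.7118 -46.1979] 16.825 0.7713385929376511
```

```bash
python3 - <<'E'
from h import *
c=np.load("c.npy"); z=76; a0=-0.9
movel([*c,z],down(a0)); gripper_to(0.0,45); print("gap",read_finger_gap()*88,read_gripper_force(),read_wrist_force(),read_torque())
for t in [.1,.25,.45,.65,.85,1.05,1.25,1.45,1.6,1.7]:
    move_pose([*c,z+2.9*max(0,t-.15)],down(a0+t)); f=np.array(read_wrist_force()); T=read_torque()
    print(t,f,T,read_finger_gap()*88,round(read_clock(),2))
    if np.linalg.norm(f)>30: print("STOP"); break
E
```

```text
gap 55.01416879782924 45.00018137041479 [-1.6035  1.4599  0.2645] [ 0.2312  0.2133 -0.0238]
0.1 [-0.2698  0.6362  0.3984] [0.1437 0.2197 0.2589] 54.76993551114282 17.54
0.25 [-0.135   0.2902 -1.6975] [-0.0095  0.099   0.3127] 54.92145540586258 17.81
0.45 [ 0.3552 -0.1229 -3.2342] [-0.1133  0.1145  0.2312] 54.96309318730882 18.12
0.65 [ 0.1967 -0.3362 -3.8745] [-0.0884  0.0947  0.1769] 54.969130771414555 18.43
0.85 [-0.7384  0.0882 -4.5096] [0.0248 0.105  0.16  ] 54.17529731405597 18.73
1.05 [-0.6697 -0.1424 -6.2825] [-0.0269  0.119   0.0878] 54.760087315402565 19.04
1.25 [-0.219  -0.4128 -7.449 ] [-0.0455  0.0693  0.13  ] 55.03135689025633 19.35
1.45 [-0.4406 -0.107  -7.2151] [-0.0476  0.0969  0.1568] 54.79579405670092 19.66
1.6 [-0.5247 -1.2386  0.3061] [ 0.0189  0.0849 -0.0232] 54.67815280804387 19.93
1.7 [ 0.6799 -0.4677 -0.9429] [-0.0252  0.0095  0.0449] 54.94143823972534 20.18
```

```bash
python3 - <<'E'
from h import *
c=np.load("c.npy"); o=down(0.8)
print(movel([*c,86],o,max_speed=30,contact_N=8),read_position(),read_wrist_force(),read_finger_gap()*88)
E
```

```text
False [451.9576 -46.2393  86.2948] [ 0.2839 -0.1279  0.3905] 55.125910162436455
```

```bash
python3 - <<'E'
from h import *
c=np.load("c.npy"); o=down(0.8)
print(movel([*c,114.5],o,max_speed=50,contact_N=8),read_position(),read_wrist_force(),read_finger_gap()*88,read_clock())
p=camera_params("scene"); im=camera("scene"); u,v=proj(p,[*c,100],False).astype(int); print(u,v, proj(p,[*c,96],False),proj(p,[*c,121],False))
a=cv2.resize(im[v-50:v+40,u-60:u+60,::-1],(800,600),interpolation=cv2.INTER_CUBIC); cv2.imwrite("pics/s3.png",a)
cv2.imwrite("pics/w3.png",camera("wrist")[:,:,::-1])
E
```

```text
False [451.6892 -46.2101 114.6039] [-0.404  -0.1851 -0.658 ] 54.82281140024948 21.225
262 198 [262.1027 199.3635] [262.2715 192.2585]
```

View pics/s3.png

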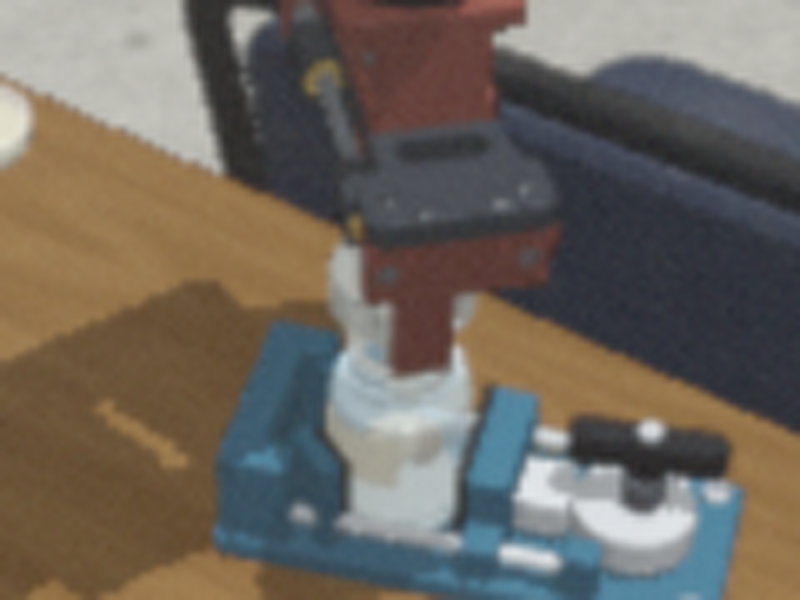

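View pics/w3.png

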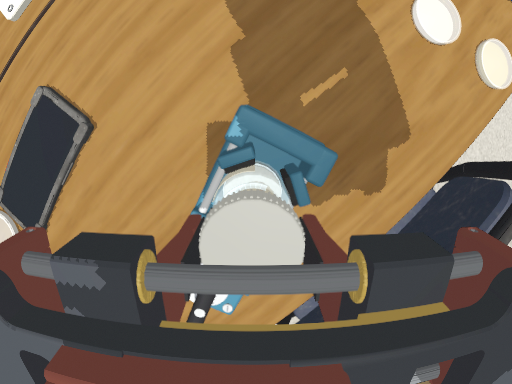

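The cap is held level above the open jar, which is still standing on the clamp bed between the jaws. The handle is still along the clamp.

```bash
python3 -c "
from cell import *
print(job_done(),read_clock())"
```

```text
the job is handed in; nothing more can be done
the job is handed in; nothing more can be done
```

The clamp handle is turned fully home, the cap is unscrewed and held over the jar's mouth with its lower edge about 25 mm above the rim (worked out from the tool height), the jar is still standing in the clamp, and the job is handed in at about 21 s.

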